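# Load the tray and slide it under the bench riser

### The arm

A 6-joint arm with a two-finger parallel gripper is mounted at the origin on a cart in front of the work surface, level with it; the furniture and walls round the work are solid. World frame = base frame: x ahead of the robot, y to its left, z up, the work surface at z = 0. Lengths are in m, angles in degrees, forces in N, time in s.
With the tool pointing down it reaches from about 0.375 to 0.925 m from the base axis. Payload 5.7 kg.
Tool frame: the origin (TCP) lies at the very end of the fingers, on their centre line; the grasp point (between the pads) lies 19 mm behind it; z points along the fingers, y is the line along which they close (so a half turn about z gives the same grasp; the last joint's range is limited). The gripper opens to 88 mm and grips with 3 to 60 N. Pads are 20 mm wide; open, the fingers measure 115 mm over their backs; the gripper's body (75 mm by 178 mm) begins 61 mm behind the grasp point.
Start: joints at [64.166, 20.558, 86.54, -0, 72.909, -6.595], TCP at [0.198, 0.566, 0.223] pointing down, gripper open.
Joint ranges: [-170.27, 170.27], [-57.76, 135], [12.27, 136.19], [-55.21, 235.2], [11.17, 155.16], [-170.74, 170.74]. Speed limits (degrees/s): [136.94, 136.94, 180, 180, 180, 180].

### API

Orientations are given as [roll, pitch, yaw] about the fixed x, y, z axes, in that order (R = Rz(yaw) Ry(pitch) Rx(roll)).
In Python, from workcell import env, optics gives the robot as it stands. The module is installed in compiled form; this text tells all that it offers.
- The arm moves only by the tool drive_tool, never from a script. Its arguments are lists of equal length, an entry for each row: "slide": the shift along the world's x, y, z in mm, a list of three; "twist": the turn, a rotation vector about the world's x, y, z in rad, a list of three; "gripper": the finger opening in mm, from 0 to 87.8. A call has exactly 10 rows; each row shifts and turns the commanded pose from where the row before left it; what a row does not reach is not made up. A row lasts 1/12 s, in which the tool goes at most 41.7 mm and 7.16 degrees, less where a joint would pass 70% of its speed; a pose out of reach is approached as far as the arm can. A call is refused whole if a number of a shift passes 41.7 or a number of a turn 0.125, either way. A call with a gripper value outside its range is refused whole. The fingers move at their own pace and stop on an object; "newtons" is the grip in N (left out, the last holds). Time passes only in rows, so rows that do not move let the fingers close, or fill a call up. It gives the time, the measured TCP pose, the force, the opening and the grip force at its end, in the units of the state.
- env.sense(): the state, without advancing time (a new reading comes with each control period).
- optics.capture(name): name is "side" or "top" or "wrist"; returns (picture, depth): 384x512x3 uint8, red, green, blue; 384x512 float32, m along the optical axis (not along the pixel's ray), 0 where there is no reading.
- optics.camera_info(name): a dict with "fov_y" (degrees; the focal length in pixels is half the picture's height over the tangent of half this angle, whatever the lens; pixels are square), "cx", "cy" (the principal point, pixels), "k1" (the pictures are not rectified: a ray, as slopes to the right and down, at radius r is drawn at 1 + k1 r^2 times it, then the intrinsics apply), "extrinsics" (4x4, takes a point from camera to world coordinates); the wrist camera has in their place "mount" (4x4, takes a point from camera to tool coordinates, whose origin is the TCP and whose axes are the flange's). Camera axes: x right, y up, looking along -z (the intrinsics and any distortion apply to the point x, -y, -z); pixel columns grow to the right and rows downward; lengths in m; the calibration is good to about 2 mm. A picture is of the moment at which its call begins: read the wrist's pose just before it. camera_info takes no time and is no camera call.
- env.hand_in(): hands the job in; it is judged then, once.
The state is a dict: "time_s": time; "joints": joint angles; "joint_velocities": joint speeds; "joint_efforts": joint torques, N m; "eef_pos": TCP position; "tcp_rot": TCP orientation; "contact_force": force on the tool from outside, world axes, zero at the start; "moment": the same for the moment, N m; "grip_width": finger opening in m; "grasp_force": force on a finger pad.
Only numpy, scipy, OpenCV 4.12 (cv2) and the standard library are available. Lean on these libraries where they do the work, as an engineer would, in place of code of your own. Each camera call takes 0.05 s, during which the arm holds its last target. There are 200 camera calls.

### The job

Stand the shorter of the two tall stacks of culture dishes upright inside the white tray. Then take the tray by its block handle, slide it flat along the bench squarely into the riser and fully home against the riser's back panel, and let go. Do not knock the riser's top board or rail, keep the tray down on the bench, and leave the bottles on the riser, the taller stack and the low pair of dishes where they are.

Things in the scene. Friction and masses are not known exactly. Their poses are not given: they have to be found in the camera images.
- riser: fixed low shelf on the bench: white side and back panels under a grey board, open to the robot. Origin on the bench under the middle of the board's front edge; +x points inward, z up. Inside 150 mm wide (y), 155 mm deep (back panel's inner face at x = +0.155), 90 mm high to the board's underside. Side panels 8 mm thick, from x = +0.006. Home: tray against the back panel
- board: the riser's grey top board, 14 mm thick, 166 mm wide, front edge at x = 0; fixed, same origin (on the bench) and axes as riser. A thin steel guard rail stands on it up to 153 mm above the bench along its front (x = +0.006) and sides; two bottles stand on it, up to 240 mm above the bench
- tray: loose white low open tray, 120 (x) x 110 (y) mm, rim 18 mm high, walls and floor 5 mm thick, about 0.4 kg, on the bench. Origin on its underside at the centre of the 120 x 110 box; handle on the -x side, back wall's outer face at x = +0.060. Home: origin at x = +0.095, y = 0 in the riser's frame, axes alike, handle centre right below the board's front edge
- handle (a point): grip point in the tray's handle, 95 mm in front (-x) of the tray's origin, 26 mm above the bench, axes as the tray's. The handle is a white upright block 26 (x) x 22 (y, the width to grip) mm, 4 to 42 mm above the bench, on a 12 mm wide neck. In the open it can be held from straight above; to bring it home under the board the gripper must lean back to the robot, 30 to 50 degrees, fingers slanting inward
- tray_floor (a point): centre of the tray's inner floor (110 x 100 mm), 5 mm above the bench, axes as the tray's
- low_stack: the shorter stack of beige culture dishes, one rigid loose piece, 58 mm diameter, 60 mm high, about 0.05 kg. Origin at the centre of its underside, z up
- tall_stack: the taller stack of the same dishes, 58 mm diameter, 89 mm high, loose, stands on the bench; too tall for the riser; it may stand left or right. Origin at the centre of its underside
- brown_bottle: brown reagent bottle, 64 mm diameter, 135 mm high, loose, on the riser's board. Origin at the centre of its underside
- white_bottle: white reagent bottle, 60 mm diameter, 120 mm high, loose, on the riser's board. Origin at the centre of its underside
- dish_pair: low pair of culture dishes, 59 mm diameter, only 30 mm high, loose on the bench; a bystander. Origin at the centre of its underside
Not all that is in view belongs to the job. What is shaped like the riser but purple is not meant. Leave any black look-alike of the low_stack alone.

How it is judged:
By the outcome, as a careful person would: the job done as asked, in the order asked, and still so for the second after the job is handed in, with the robot touching nothing.
It also fails if it takes over 72 s, if anything falls off the work surface, if the arm or the gripper's body presses on something with over 40 N, if the wrist force passes 120 N, or if a joint passes its speed limit or range.

## Working session

There is one attempt and no reset: what is moved stays moved. The work goes in short steps, Python scripts to look and compute and a tool call to move; the robot and the scene stay as the last step left them, time stands still between calls to the robot, and variables do not carry over. Pictures are saved under pics/ and viewed, at most 10 in all, crops included, and the job is handed in when it is done.

Besides the shell and the picture viewer there is one more tool, called after ">>>" as name(argument=value, ...), one argument or row to a line, values as JSON. drive_tool: Moves the arm, as the interface text tells. Its arguments: {"type":"object","properties":{"slide":{"type":"array"},"twist":{"type":"array"},"gripper":{"type":"array"},"newtons":{"type":"number"}},"required":["slide","twist","gripper"]}

```bash
mkdir -p pics
cat > h.py <<'E'
import numpy as np, cv2
from workcell import env, optics
from scipy.spatial.transform import Rotation as R
def toolT():
    s=env.sense(); T=np.eye(4); T[:3,:3]=R.from_euler('xyz',s['tcp_rot'],degrees=True).as_matrix(); T[:3,3]=s['eef_pos']; return T
def cap(n):
    c=optics.camera_info(n)
    E=np.array(c['extrinsics']) if 'extrinsics' in c else toolT()@np.array(c['mount'])
    p,d=optics.capture(n); f=192/np.tan(np.radians(c['fov_y']/2))
    v,u=np.mgrid[:384,:512].astype(np.float32)
    K=np.array([[f,0,c['cx']],[0,f,c['cy']],[0,0,1]])
    q=cv2.undistortPoints(np.stack([u.ravel(),v.ravel()],1)[:,None],K,np.array([c['k1'],0,0,0.]))[:,0].reshape(384,512,2)
    P=np.stack([q[...,0]*d,-q[...,1]*d,-d],-1)@E[:3,:3].T+E[:3,3]
    P[d==0]=np.nan
    return p,d,P
def save(n,p): cv2.imwrite('pics/'+n,p[...,::-1])
E
python3 - <<'E'
from h import *
print(env.sense())
a=cap('top');b=cap('side')
np.savez('s0.npz',tp=a[0],tP=a[2],sp=b[0],sP=b[2])
im=np.vstack([a[0],b[0]]); save('a.png',cv2.resize(np.hstack([a[0],b[0]]),(800,300)))
save('top.png',a[0]);save('side.png',b[0])
E
```

```text
{'time_s': 0.0, 'joints': array([ 6.41670891e+01,  2.05971233e+01,  8.65984870e+01, -4.69173682e-04,
        7.29087032e+01, -6.59461249e+00]), 'joint_velocities': array([ 0.00979188,  0.07967155, -0.02754028,  0.02675205, -0.03371298,
       -0.16887786]), 'joint_efforts': array([ 1.17226275e-03, -5.15365255e+01, -2.70730412e+01,  6.74950099e-02,
        3.49274289e-02, -1.61819121e-04]), 'eef_pos': array([0.19740441, 0.56586475, 0.22182136]), 'tcp_rot': array([-1.79896325e+02, -1.15345158e-02,  1.60761829e+02]), 'contact_force': array([ 0.23842367,  0.22710891, -0.23799673]), 'moment': array([ 0.0604248 ,  0.01030573, -0.00596911]), 'grasp_force': 0.0, 'grip_width': 0.087582433576307}
```

View pics/top.png

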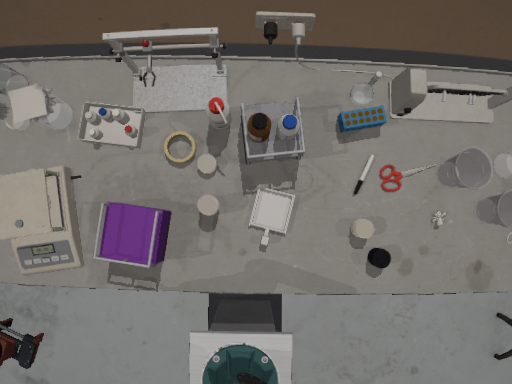

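View pics/side.png

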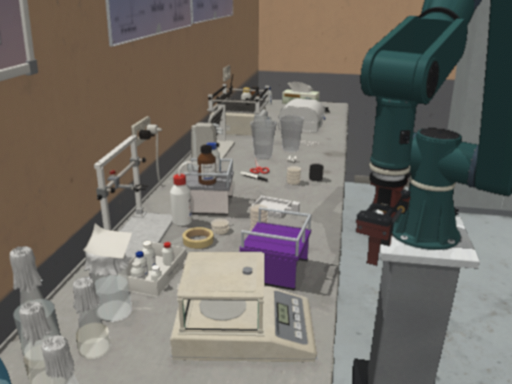

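The top view shows the riser at about (272,130), with the tray at (272,211) and its handle at (265,238). Beige dishes are at (207,163), (207,205) and (362,229), and a black look-alike is at (379,258). Next I measure them.

Run:
```python
from h import *
z=np.load('s0.npz');P=z['tP'];p=z['tp']
for n,(u,v) in dict(d1=(207,163),d2=(207,205),d3=(362,229),blk=(379,258),handle=(265,238)).items():
    r=17; Q=P[v-r:v+r,u-r:u+r].reshape(-1,3); c=P[v,u]
    m=(abs(Q[:,2]-c[2])<.008)
    q=Q[m]; print(n,c.round(4),(q[:,:2].max(0)/2+q[:,:2].min(0)/2).round(4),np.ptp(q[:,:2],axis=0).round(3),q.mean(0).round(4))
def fit(box,zr,n):
    u0,u1,v0,v1=box;Q=P[v0:v1,u0:u1].reshape(-1,3);q=Q[(Q[:,2]>zr[0])&(Q[:,2]<zr[1])]
    print(n,len(q),cv2.minAreaRect((q[:,:2]*1000).astype(np.float32)))
fit((240,305,180,232),(.011,.03),'tray'); fit((255,277,228,250),(.03,.055),'handle')
fit((235,310,95,170),(.096,.112),'board')
fit((235,310,95,170),(.12,.16),'rail')
```

```text
d1 [0.6711 0.1143 0.0325] [0.6835 0.1289] [0.08  0.077] [0.6729 0.1198 0.0291]
d2 [0.5427 0.1044 0.0867] [0.5469 0.1056] [0.055 0.056] [0.5466 0.1054 0.0888]
d3 [ 0.4814 -0.353   0.0584] [ 0.4844 -0.3586] [0.054 0.057] [ 0.4839 -0.3586  0.0579]
blk [ 0.3955 -0.4064  0.0576] [ 0.3954 -0.4134] [0.054 0.056] [ 0.3944 -0.4125  0.0576]
handle [ 0.4493 -0.0654  0.0395] [ 0.4445 -0.0627] [0.027 0.024] [ 0.444  -0.0634  0.0403]
tray 342 ((532.523193359375, -84.38365173339844), (115.99981689453125, 131.551513671875), 77.18543243408203)
handle 66 ((443.6500244140625, -63.50210189819336), (21.846702575683594, 26.348514556884766), 77.31651306152344)
board 1773 ((759.9241333007812, -75.57304382324219), (165.8037567138672, 163.94837951660156), 7.988480091094971)
rail 610 ((758.3294677734375, -77.65447998046875), (157.33375549316406, 163.16212463378906), 7.782972812652588)
```

>>> drive_tool(
  slide=[
    [19.5,-35.8,2.2],
    [19.5,-35.8,2.2],
    [19.5,-35.8,2.2],
    [19.5,-35.8,2.2],
    [19.5,-35.8,2.2],
    [19.5,-35.8,2.2],
    [19.5,-35.8,2.2],
    [19.5,-35.8,2.2],
    [19.5,-35.8,2.2],
    [19.5,-35.8,2.2],
  ],
  twist=[
    [0,0,-0.1],
    [0,0,-0.1],
    [0,0,-0.1],
    [0,0,-0.1],
    [0,0,-0.1],
    [0,0,-0.1],
    [0,0,-0.1],
    [0,0,-0.1],
    [0,0,-0.1],
    [0,0,-0.1],
  ],
  gripper=[87,87,87,87,87,87,87,87,87,87],
)

```text
time_s: 0.93
eef_pos: [0.3929, 0.2065, 0.2446]
tcp_rot: [-180.0, -0.0, 103.2]
contact_force: [0.3, 0.2, -0.6]
grip_width: 0.0868
grasp_force: 0.0
```

>>> drive_tool(
  slide=[
    [19.5,-35.8,2.2],
    [19.5,-35.8,2.2],
    [19.5,-35.8,2.2],
    [3,-40,0],
    [3,-40,0],
    [3,-40,0],
    [3,-40,0],
    [3,-40,0],
    [3,-40,0],
    [3,-40,0],
  ],
  twist=[
    [0,0,-0.1],
    [0,0,-0.1],
    [0,0,-0.1],
    [0,0,-0.1],
    [0,0,-0.1],
    [0,0,-0.1],
    [0,0,-0.1],
    [0,0,-0.1],
    [0,0,-0.1],
    [0,0,-0.1],
  ],
  gripper=[87,87,87,87,87,87,87,87,87,87],
)

```text
time_s: 1.77
eef_pos: [0.4716, -0.1808, 0.251]
tcp_rot: [-180.0, -0.0, 45.9]
contact_force: [0.6, 0.5, 0.1]
grip_width: 0.0871
grasp_force: 0.0
```

>>> drive_tool(
  slide=[
    [3,-40,0],
    [3,-40,0],
    [3,-40,0],
    [1,-39,0],
    [0,-20,-10],
    [0,0,-20],
    [0,0,-20],
    [0,0,-15],
    [0,0,0],
    [0,0,0],
  ],
  twist=[
    [0,0,-0.1],
    [0,0,-0.1],
    [0,0,-0.05],
    [0,0,0],
    [0,0,0],
    [0,0,0],
    [0,0,0],
    [0,0,0],
    [0,0,0],
    [0,0,0],
  ],
  gripper=[87,87,87,87,87,87,87,87,87,87],
)

```text
time_s: 2.6
eef_pos: [0.4815, -0.3574, 0.1853]
tcp_rot: [-179.8, 0.0, 31.8]
contact_force: [0.7, -0.0, 1.4]
grip_width: 0.087
grasp_force: 0.0
```

Run:
```python
from h import *
s=env.sense();print(s['eef_pos'],s['tcp_rot'],s['joints'].round(1),s['time_s'])
p,d,P=cap('wrist');save('w1.png',p)
Q=P.reshape(-1,3);q=Q[(abs(Q[:,2]-.06)<.008)&(np.hypot(Q[:,0]-.484,Q[:,1]+.3586)<.045)]
print(len(q),cv2.minEnclosingCircle((q[:,:2]*1000).astype(np.float32)),q.mean(0))
```

```text
[ 0.4815102  -0.35735709  0.18530208] [-1.79842672e+02  3.85540602e-02  3.18385342e+01] [-43.2  22.6  89.    0.   68.6  15. ] 2.6
2658 ((482.51898193359375, -363.2178649902344), 29.26444435119629) [ 0.4832511  -0.36238116  0.05921734]
```

View pics/w1.png

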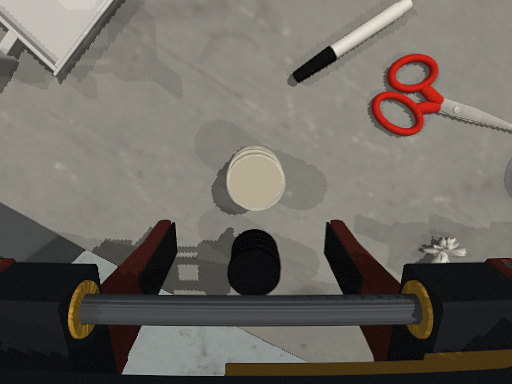

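The wrist view shows the beige stack at (255,178), with the black one at (255,262) lying across the closing line. The fingers will clear both, so I go down and grip.

>>> drive_tool(
  slide=[
    [1.3,-5,0],
    [0,0,-35],
    [0,0,-35],
    [0,0,-32],
    [0,0,-30],
    [0,0,-20],
    [0,0,-10],
    [0,0,0],
    [0,0,0],
    [0,0,0],
  ],
  twist=[
    [0,0,0],
    [0,0,0],
    [0,0,0],
    [0,0,0],
    [0,0,0],
    [0,0,0],
    [0,0,0],
    [0,0,0],
    [0,0,0],
    [0,0,0],
  ],
  gripper=[87,87,87,87,87,87,87,87,50,50],
  newtons=10,
)

```text
time_s: 3.48
eef_pos: [0.4849, -0.3642, 0.0261]
tcp_rot: [179.8, -0.1, 31.9]
contact_force: [0.4, -0.4, 0.5]
grip_width: 0.0768
grasp_force: 0.0
```

>>> drive_tool(
  slide=[
    [0,0,0],
    [0,0,0],
    [0,0,0],
    [0,0,0],
    [0,0,15],
    [0,0,20],
    [0,0,25],
    [0,0,20],
    [0,0,0],
    [0,0,0],
  ],
  twist=[
    [0,0,0],
    [0,0,0],
    [0,0,0],
    [0,0,0],
    [0,0,0],
    [0,0,0],
    [0,0,0],
    [0,0,0],
    [0,0,0],
    [0,0,0],
  ],
  gripper=[50,50,50,50,50,50,50,50,50,50],
)

```text
time_s: 4.32
eef_pos: [0.4842, -0.3637, 0.1054]
tcp_rot: [179.8, -0.0, 31.8]
contact_force: [-0.2, 0.7, -0.9]
grip_width: 0.0576
grasp_force: 10.0
```

>>> drive_tool(
  slide=[
    [5,15,0],
    [5,28,0],
    [5,32,0],
    [5,32,0],
    [5,32,0],
    [5,32,0],
    [5,28,0],
    [5,15,0],
    [0,0,0],
    [0,0,0],
  ],
  twist=[
    [0,0,-0.07],
    [0,0,-0.1],
    [0,0,-0.11],
    [0,0,-0.11],
    [0,0,-0.11],
    [0,0,-0.11],
    [0,0,-0.1],
    [0,0,-0.07],
    [0,0,0],
    [0,0,0],
  ],
  gripper=[50,50,50,50,50,50,50,50,50,50],
)

```text
time_s: 5.15
eef_pos: [0.5227, -0.148, 0.103]
tcp_rot: [-180.0, 0.1, -12.6]
contact_force: [0.9, -0.0, -0.4]
grip_width: 0.0577
grasp_force: 10.0
```

Run:
```python
from h import *
s=env.sense();print(s['eef_pos'],s['tcp_rot'],s['joints'].round(1),s['time_s'])
p,d,P=cap('wrist');save('w2.png',p)
np.savez('w2.npz',p=p,P=P)
Q=P.reshape(-1,3);q=Q[(Q[:,2]>.013)&(Q[:,2]<.024)&(np.hypot(Q[:,0]-.536,Q[:,1]+.0845)<.095)]
print(len(q),cv2.minAreaRect((q[:,:2]*1000).astype(np.float32)))
```

```text
[ 0.52273872 -0.14800844  0.10300659] [-1.79989964e+02  1.22676852e-01 -1.26267384e+01] [-23.1  24.  100.9  -0.   55.2  79.5] 5.15
3097 ((519.6761474609375, -84.0970458984375), (116.1504135131836, 155.55079650878906), 76.99583435058594)
```

View pics/w2.png

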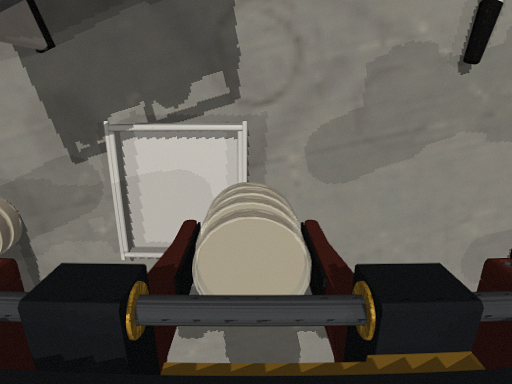

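The stack is held straight at (252,250). The tray's back edge runs from (106,123) to (246,123), and I use that edge for the tray pose.

Run:
```python
from h import *
z=np.load('w2.npz');P=z['P']
w=P[115:265,95:255].reshape(-1,3); w=w[(w[:,2]>.013)&(w[:,2]<.024)]
a=np.radians(-12.8);c,s=np.cos(a),np.sin(a)
for ang in(-12.5,-12.8,-13.1):
    a=np.radians(ang);c,s=np.cos(a),np.sin(a)
    l=w[:,:2]@np.array([[c,-s],[s,c]]); print(ang,np.percentile(l,[.5,99.5],axis=0).round(4),l.max(0),l.min(0))
top=np.percentile(l,99.5,axis=0)
# fit back outer edge
e=[]
a=np.radians(-12.8);c,s=np.cos(a),np.sin(a);l=w[:,:2]@np.array([[c,-s],[s,c]])
for y in np.arange(-.02,.075,.008):
    pass
ys=l[:,1];bins=np.linspace(ys.min()+.01,ys.max()-.01,12)
for i in range(11):
    m=(ys>bins[i])&(ys<bins[i+1]); e.append((bins[i],l[m,0].max()))
print(np.polyfit(*np.array(e).T,1))
m0=(l.max(0)-[.060,.055]); print('origin',m0@np.array([[c,s],[-s,c]]))
```

```text
-12.5 [[ 0.4815 -0.0282]
 [ 0.6025  0.088 ]] [0.60382563 0.08873933] [ 0.47874474 -0.0283176 ]
-12.8 [[ 0.4811 -0.0251]
 [ 0.6023  0.0906]] [0.6033682  0.09130294] [ 0.47828121 -0.02516484]
-13.1 [[ 0.4807 -0.0221]
 [ 0.6021  0.0934]] [0.60308115 0.09402222] [ 0.47780457 -0.02215024]
[-2.44737861e-04  6.00559616e-01]
origin [ 0.53790802 -0.08498162]
```

>>> drive_tool(
  slide=[
    [3,12,0],
    [4,16,0],
    [4,16,0],
    [3,12,0],
    [1,5,0],
    [0,0,-15],
    [0,0,-20],
    [0,0,-20],
    [0,0,-10],
    [0,0,0],
  ],
  twist=[
    [0,0,0],
    [0,0,0],
    [0,0,0],
    [0,0,0],
    [0,0,0],
    [0,0,0],
    [0,0,0],
    [0,0,0],
    [0,0,0],
    [0,0,0],
  ],
  gripper=[50,50,50,50,50,50,50,50,50,50],
)

```text
time_s: 6.03
eef_pos: [0.5367, -0.0878, 0.0372]
tcp_rot: [-180.0, 0.2, -12.9]
contact_force: [0.2, 0.1, -1.5]
grip_width: 0.0579
grasp_force: 10.0
```

>>> drive_tool(
  slide=[
    [0,0,-2],
    [0,0,-1],
    [0,0,-1],
    [0,0,0],
    [0,0,0],
    [0,0,0],
    [0,0,0],
    [0,0,0],
    [0,0,0],
    [0,0,0],
  ],
  twist=[
    [0,0,0],
    [0,0,0],
    [0,0,0],
    [0,0,0],
    [0,0,0],
    [0,0,0],
    [0,0,0],
    [0,0,0],
    [0,0,0],
    [0,0,0],
  ],
  gripper=[50,50,50,50,50,50,50,50,50,50],
)

```text
time_s: 6.87
eef_pos: [0.5385, -0.0879, 0.0353]
tcp_rot: [-180.0, -0.0, -12.8]
contact_force: [0.0, -0.4, 0.1]
grip_width: 0.0577
grasp_force: 10.0
```

>>> drive_tool(
  slide=[
    [0,0,-1],
    [0,0,-1],
    [0,0,-0.5],
    [0,0,0],
    [0,0,0],
    [0,0,0],
    [0,0,0],
    [0,0,0],
    [0,0,0],
    [0,0,0],
  ],
  twist=[
    [0,0,0],
    [0,0,0],
    [0,0,0],
    [0,0,0],
    [0,0,0],
    [0,0,0],
    [0,0,0],
    [0,0,0],
    [0,0,0],
    [0,0,0],
  ],
  gripper=[50,50,50,50,50,50,50,50,50,50],
)

```text
time_s: 7.7
eef_pos: [0.5385, -0.0879, 0.0327]
tcp_rot: [-180.0, -0.0, -12.8]
contact_force: [-0.1, 0.0, 0.4]
grip_width: 0.058
grasp_force: 10.0
```

>>> drive_tool(
  slide=[
    [0,0,-0.5],
    [0,0,-0.5],
    [0,0,0],
    [0,0,0],
    [0,0,0],
    [0,0,0],
    [0,0,0],
    [0,0,0],
    [0,0,0],
    [0,0,0],
  ],
  twist=[
    [0,0,0],
    [0,0,0],
    [0,0,0],
    [0,0,0],
    [0,0,0],
    [0,0,0],
    [0,0,0],
    [0,0,0],
    [0,0,0],
    [0,0,0],
  ],
  gripper=[50,50,50,50,50,50,50,50,50,50],
)

```text
time_s: 8.53
eef_pos: [0.5385, -0.0879, 0.0317]
tcp_rot: [-180.0, -0.0, -12.8]
contact_force: [0.6, -0.3, -0.9]
grip_width: 0.058
grasp_force: 10.0
```

>>> drive_tool(
  slide=[
    [0,0,-0.5],
    [0,0,-0.5],
    [0,0,0],
    [0,0,0],
    [0,0,0],
    [0,0,0],
    [0,0,0],
    [0,0,0],
    [0,0,0],
    [0,0,0],
  ],
  twist=[
    [0,0,0],
    [0,0,0],
    [0,0,0],
    [0,0,0],
    [0,0,0],
    [0,0,0],
    [0,0,0],
    [0,0,0],
    [0,0,0],
    [0,0,0],
  ],
  gripper=[50,50,50,50,50,50,50,50,50,50],
)

```text
time_s: 9.37
eef_pos: [0.5385, -0.0879, 0.0307]
tcp_rot: [-180.0, -0.0, -12.8]
contact_force: [-1.1, -0.5, -1.3]
grip_width: 0.0579
grasp_force: 10.0
```

>>> drive_tool(
  slide=[
    [0,0,0],
    [0,0,0],
    [0,0,0],
    [0,0,0],
    [0,0,0],
    [0,0,0],
    [0,0,10],
    [0,0,25],
    [0,0,30],
    [0,0,30],
  ],
  twist=[
    [0,0,0],
    [0,0,0],
    [0,0,0],
    [0,0,0],
    [0,0,0],
    [0,0,0],
    [0,0,0],
    [0,0,0],
    [0,0,0],
    [0,0,0],
  ],
  gripper=[75,75,75,75,75,75,75,75,75,75],
)

```text
time_s: 10.2
eef_pos: [0.5378, -0.0877, 0.127]
tcp_rot: [-180.0, 0.1, -12.8]
contact_force: [0.7, 0.4, 0.6]
grip_width: 0.0751
grasp_force: 0.0
```

>>> drive_tool(
  slide=[
    [0,0,20],
    [-10,3,0],
    [-20,5,0],
    [-25,6,0],
    [-20,5,0],
    [-12,3,0],
    [-7,1,0],
    [0,0,0],
    [0,0,0],
    [0,0,0],
  ],
  twist=[
    [0,0,0],
    [0,0,0],
    [0,0,0],
    [0,0,0],
    [0,0,0],
    [0,0,0],
    [0,0,0],
    [0,0,0],
    [0,0,0],
    [0,0,0],
  ],
  gripper=[50,50,50,50,50,50,50,50,50,50],
)

```text
time_s: 11.03
eef_pos: [0.446, -0.0654, 0.1459]
tcp_rot: [-180.0, -0.1, -12.9]
contact_force: [0.0, 0.1, -0.6]
grip_width: 0.0499
grasp_force: 0.0
```

Run:
```python
from h import *
s=env.sense();print(s['eef_pos'],s['tcp_rot'],s['joints'].round(1),s['time_s'])
p,d,P=cap('wrist');save('w3.png',p)
np.savez('w3.npz',p=p,P=P)
Q=P.reshape(-1,3)
def sel(z0,z1,c,r): return Q[(Q[:,2]>z0)&(Q[:,2]<z1)&(np.hypot(Q[:,0]-c[0],Q[:,1]-c[1])<r)]
q=sel(.057,.075,(.5385,-.088),.06);print('stack',len(q),cv2.minEnclosingCircle((q[:,:2]*1000).astype(np.float32)),q.mean(0))
q=sel(.036,.048,(.444,-.065),.03);print('handle',len(q),len(q)and cv2.minAreaRect((q[:,:2]*1000).astype(np.float32)))
q=sel(.013,.022,(.537,-.086),.09);print('tray',len(q),cv2.minAreaRect((q[:,:2]*1000).astype(np.float32)))
# riser: side panels / rail
q=sel(.085,.12,(.76,-.075),.13);print('board',len(q),len(q)and cv2.minAreaRect((q[:,:2]*1000).astype(np.float32)))
```

```text
[ 0.44601526 -0.06544625  0.14593923] [-1.79999801e+02 -9.79674365e-02 -1.28547414e+01] [-17.1  13.7 109.8   0.   56.4  85.7] 11.0333
stack 4673 ((537.0988159179688, -88.20008850097656), 28.872217178344727) [ 0.53776267 -0.08848388  0.06433862]
handle 640 ((442.4671936035156, -66.80706024169922), (21.425167083740234, 24.97796058654785), 77.57537841796875)
tray 4296 ((524.109130859375, -85.59510040283203), (116.66635131835938, 146.4712371826172), 76.92494201660156)
board 0 0
```

View pics/w3.png

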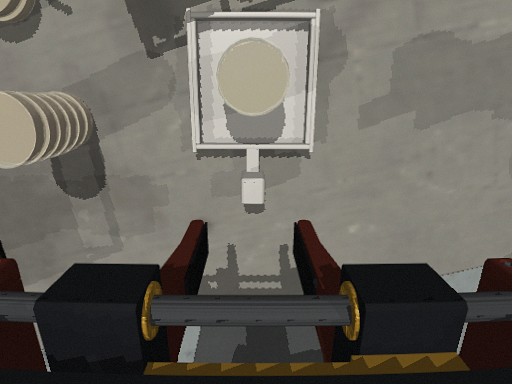

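The stack stands upright in the tray at (252,77), and the handle is at (253,190). I grip the handle from above.

>>> drive_tool(
  slide=[
    [-3.5,-1.5,0],
    [0,0,-25],
    [0,0,-35],
    [0,0,-35],
    [0,0,-25],
    [0,0,-12],
    [0,0,-4],
    [0,0,0],
    [0,0,0],
    [0,0,0],
  ],
  twist=[
    [0,0,0],
    [0,0,0],
    [0,0,0],
    [0,0,0],
    [0,0,0],
    [0,0,0],
    [0,0,0],
    [0,0,0],
    [0,0,0],
    [0,0,0],
  ],
  gripper=[50,50,50,50,50,50,50,50,15,15],
  newtons=20,
)

```text
time_s: 11.92
eef_pos: [0.442, -0.0668, 0.0106]
tcp_rot: [180.0, -0.1, -12.8]
contact_force: [0.2, -0.5, -0.1]
grip_width: 0.0401
grasp_force: 0.0
```

>>> drive_tool(
  slide=[
    [0,0,0],
    [0,0,0],
    [0,0,0],
    [0,0,0],
    [0,0,0],
    [0,0,0],
    [0,0,0],
    [0,0,0],
    [0,0,0],
    [0,0,0],
  ],
  twist=[
    [0,0,0],
    [0,0,0],
    [0,0,0],
    [0,0,0],
    [0,0,0],
    [0,0,0],
    [0,0,0],
    [0,0,0],
    [0,0,0],
    [0,0,0],
  ],
  gripper=[15,15,15,15,15,15,15,15,15,15],
)

```text
time_s: 12.75
eef_pos: [0.4416, -0.0666, 0.0105]
tcp_rot: [-180.0, -0.1, -12.8]
contact_force: [-0.7, 0.4, 7.4]
grip_width: 0.0219
grasp_force: 20.0
```

>>> drive_tool(
  slide=[
    [1,-1,0],
    [2,-2,0],
    [2.5,-2.7,0],
    [2.5,-2.7,0],
    [2.5,-2.7,0],
    [2.5,-2.7,0],
    [2.5,-2.7,0],
    [2.5,-2.7,0],
    [2.5,-2.7,0],
    [2.5,-2.7,0],
  ],
  twist=[
    [0,0,0.01],
    [0,0,0.018],
    [0,0,0.02],
    [0,0,0.02],
    [0,0,0.02],
    [0,0,0.02],
    [0,0,0.02],
    [0,0,0.02],
    [0,0,0.02],
    [0,0,0.02],
  ],
  gripper=[15,15,15,15,15,15,15,15,15,15],
)

```text
time_s: 13.58
eef_pos: [0.4569, -0.0881, 0.0096]
tcp_rot: [-179.8, 0.7, -2.0]
contact_force: [-10.6, 6.8, 15.5]
grip_width: 0.0219
grasp_force: 20.0
```

>>> drive_tool(
  slide=[
    [2.5,-2.7,0],
    [2.5,-2.7,0],
    [2.5,-2.7,0],
    [2.5,-2.7,0],
    [2.5,-2.7,0],
    [2.5,-2.7,0],
    [2.5,-2.7,0],
    [2.5,-2.7,0],
    [2,-2,0],
    [1,-1,0],
  ],
  twist=[
    [0,0,0.02],
    [0,0,0.02],
    [0,0,0.02],
    [0,0,0.02],
    [0,0,0.02],
    [0,0,0.02],
    [0,0,0.02],
    [0,0,0.02],
    [0,0,0.01],
    [0,0,0.005],
  ],
  gripper=[15,15,15,15,15,15,15,15,15,15],
)

```text
time_s: 14.42
eef_pos: [0.4876, -0.1161, 0.0097]
tcp_rot: [180.0, -0.0, 8.0]
contact_force: [-1.0, 1.4, -3.5]
grip_width: 0.0217
grasp_force: 20.0
```

Run:
```python
from h import *
s=env.sense();print(s['eef_pos'],s['tcp_rot'],s['joints'].round(1),s['time_s'],s['contact_force'])
p,d,P=cap('wrist');save('w4.png',p)
np.savez('w4.npz',p=p,P=P)
```

```text
[ 0.48762533 -0.11611554  0.00968266] [ 1.79990558e+02 -2.47975853e-02  7.99218884e+00] [-21.3  29.9 110.3   0.   39.8  60.7] 14.4167 [-1.02428963  1.44570292 -3.53258864]
```

View pics/w4.png

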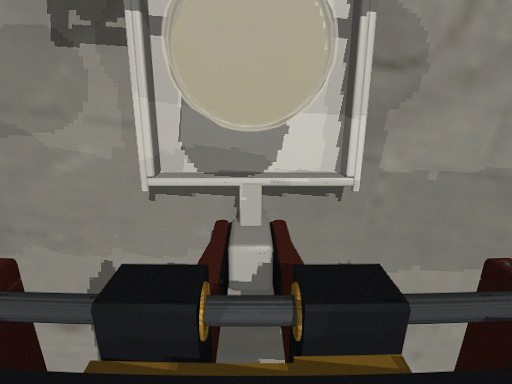

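The tray lines up with the riser, its handle held at (250,255). I release it, rise and lean back.

>>> drive_tool(
  slide=[
    [0,0,0],
    [0,0,0],
    [0,0,0],
    [0,0,0],
    [0,0,15],
    [0,0,30],
    [0,0,30],
    [0,0,30],
    [0,0,15],
    [0,0,0],
  ],
  twist=[
    [0,0,0],
    [0,0,0],
    [0,0,0],
    [0,0,0],
    [0,0,0],
    [0,0,0],
    [0,0,0],
    [0,0,0],
    [0,0,0],
    [0,0,0],
  ],
  gripper=[40,40,40,40,40,40,40,40,40,40],
)

```text
time_s: 15.3
eef_pos: [0.4898, -0.1166, 0.1334]
tcp_rot: [179.8, -0.4, 8.0]
contact_force: [0.4, 0.0, -1.0]
grip_width: 0.0399
grasp_force: 0.0
```

>>> drive_tool(
  slide=[
    [0,0,0],
    [0,0,0],
    [0,0,0],
    [0,0,0],
    [0,0,0],
    [0,0,0],
    [0,0,0],
    [0,0,0],
    [0,0,0],
    [0,0,0],
  ],
  twist=[
    [0.015,-0.108,0],
    [0.015,-0.108,0],
    [0.015,-0.108,0],
    [0.015,-0.108,0],
    [0.015,-0.108,0],
    [0.015,-0.108,0],
    [0.015,-0.108,0],
    [0,0,0],
    [0,0,0],
    [0,0,0],
  ],
  gripper=[40,40,40,40,40,40,40,40,40,40],
)

```text
time_s: 16.13
eef_pos: [0.4884, -0.1041, 0.1271]
tcp_rot: [-178.0, -31.1, 8.3]
contact_force: [-0.3, -0.5, 0.5]
grip_width: 0.0396
grasp_force: 0.0
```

Run:
```python
from h import *
s=env.sense();print(s['eef_pos'],s['tcp_rot'],s['joints'].round(1),s['time_s'],s['contact_force'],toolT()[:3,:3].round(3))
p,d,P=cap('wrist');save('w5.png',p)
np.savez('w5.npz',p=p,P=P)
```

```text
[ 0.48843696 -0.10410249  0.12710065] [-178.03833595  -31.13295272    8.28571525] [-38.3  13.1 128.2  55.2  29.1  -4.2] 16.1333 [-0.25813143 -0.5227842   0.52277181] [[ 0.847  0.162  0.506]
 [ 0.123 -0.986  0.108]
 [ 0.517 -0.029 -0.855]]
```

View pics/w5.png

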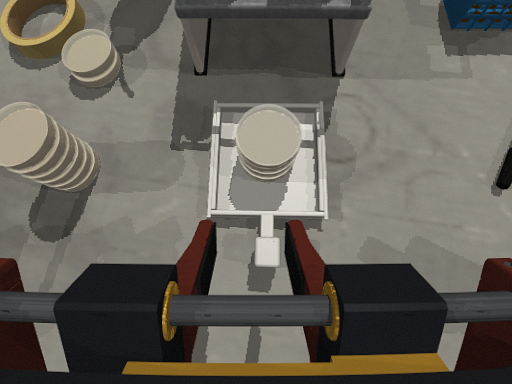

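The view shows the riser's side panel feet at about (200,73) and (340,75). The tray is in front, with the stack upright and the handle at (267,250). I measure the riser and tray from this view.

Run:
```python
from h import *
z=np.load('w5.npz');P=z['P'];p=z['p']
for y in range(8,78,6):
    r=[]
    for (x0,x1) in((175,215),(325,370)):
        for x in range(x0,x1,3):
            q=P[y,x]
            if .02<q[2]<.085: r.append((x,*(q*1000).round(0).astype(int)))
    print(y,r[:6],r[-3:]) if y%12==8 else 0
# board front: any points z .09-.106
Q=P[:40].reshape(-1,3);q=Q[(Q[:,2]>.088)&(Q[:,2]<.108)&(abs(Q[:,1]+.08)<.1)]
if len(q): 
    print(len(q),q.min(0),q.max(0))
    yy=np.linspace(q[:,1].min(),q[:,1].max(),12); e=[(yy[i]/2+yy[i+1]/2,q[(q[:,1]>=yy[i])&(q[:,1]<=yy[i+1]),0].min()) for i in range(11)]
    print(np.round(e,4).tolist()); f=np.polyfit(*np.array(e[1:-1]).T,1);print(f,np.degrees(np.arctan(-f[0])))
def rect(z0,z1,c,r):
    q=P.reshape(-1,3);q=q[(q[:,2]>z0)&(q[:,2]<z1)&(np.hypot(q[:,0]-c[0],q[:,1]-c[1])<r)];print(len(q),cv2.minAreaRect((q[:,:2]*1000).astype(np.float32)),q.mean(0))
rect(.037,.048,(.488,-.116),.03); rect(.055,.075,(.582,-.103),.05); rect(.013,.023,(.582,-.103),.09)
```

```text
8 [] []
20 [(181, np.int64(675), np.int64(-9), np.int64(83)), (184, np.int64(675), np.int64(-12), np.int64(83)), (187, np.int64(675), np.int64(-15), np.int64(84)), (190, np.int64(681), np.int64(-15), np.int64(78)), (193, np.int64(689), np.int64(-14), np.int64(69)), (196, np.int64(699), np.int64(-13), np.int64(59))] [(349, np.int64(710), np.int64(-162), np.int64(69)), (352, np.int64(703), np.int64(-163), np.int64(76)), (355, np.int64(695), np.int64(-164), np.int64(84))]
32 [(184, np.int64(674), np.int64(-9), np.int64(69)), (187, np.int64(675), np.int64(-12), np.int64(68)), (190, np.int64(675), np.int64(-14), np.int64(68)), (193, np.int64(678), np.int64(-16), np.int64(65)), (196, np.int64(688), np.int64(-15), np.int64(55)), (199, np.int64(702), np.int64(-12), np.int64(38))] [(352, np.int64(696), np.int64(-166), np.int64(69)), (355, np.int64(695), np.int64(-168), np.int64(71)), (358, np.int64(696), np.int64(-171), np.int64(70))]
44 [(190, np.int64(675), np.int64(-11), np.int64(52)), (193, np.int64(675), np.int64(-14), np.int64(52)), (196, np.int64(681), np.int64(-15), np.int64(46)), (19
[... 857 characters left out ...]
.10795511]
[[-0.1652, 0.6869], [-0.1503, 0.6849], [-0.1353, 0.6828], [-0.1204, 0.6808], [-0.1055, 0.6789], [-0.0905, 0.6769], [-0.0756, 0.6749], [-0.0606, 0.6732], [-0.0457, 0.6715], [-0.0308, 0.6684], [-0.0158, 0.6674]]
[-0.1327061   0.66490261] 7.559330361591543
788 ((486.5303039550781, -117.36310577392578), (25.335838317871094, 21.640710830688477), 9.005534172058105) [ 0.48630704 -0.11719514  0.04161851]
3458 ((583.46728515625, -103.55368041992188), (57.28215026855469, 57.682456970214844), 66.60122680664062) [ 0.58173322 -0.1035893   0.06416668]
3417 ((572.2706909179688, -104.81549072265625), (142.29437255859375, 115.65977478027344), 7.78781795501709) [ 0.56995885 -0.10491649  0.01776568]
```

Run:
```python
from h import *
T=toolT();D=R.from_euler('xyz',[180,0,7.7],degrees=True).as_matrix()
print(R.from_matrix(D@T[:3,:3].T).as_rotvec(), (np.array([.4868,-.1172])-T[:2,3])*1000,T[2,3])
```

```text
[-0.10819477  0.53440769 -0.02048426] [ -2.14847487 -13.0709057 ] 0.12747663651118124
```

>>> drive_tool(
  slide=[
    [0,0,0],
    [0,0,0],
    [0,0,0],
    [0,0,0],
    [0,-2,0],
    [0,-2,0],
    [0,-3,0],
    [-1,-3,0],
    [-1,-3,0],
    [0,0,0],
  ],
  twist=[
    [-0.018,0.089,-0.0034],
    [-0.018,0.089,-0.0034],
    [-0.018,0.089,-0.0034],
    [-0.018,0.089,-0.0034],
    [-0.018,0.089,-0.0034],
    [-0.018,0.089,-0.0034],
    [0,0,0],
    [0,0,0],
    [0,0,0],
    [0,0,0],
  ],
  gripper=[40,40,40,40,40,40,40,40,40,40],
)

```text
time_s: 17.02
eef_pos: [0.4855, -0.1108, 0.1258]
tcp_rot: [-178.4, -7.1, 8.1]
contact_force: [-0.2, 0.3, 0.2]
grip_width: 0.0402
grasp_force: 0.0
```

>>> drive_tool(
  slide=[
    [0.5,-2,0],
    [0.5,-2,0],
    [0.3,-2.4,0],
    [0,0,0],
    [0,0,0],
    [0,0,0],
    [0,0,0],
    [0,0,0],
    [0,0,0],
    [0,0,0],
  ],
  twist=[
    [-0.015,0.04,0],
    [-0.015,0.04,0],
    [-0.015,0.04,-0.005],
    [0,0,0],
    [0,0,0],
    [0,0,0],
    [0,0,0],
    [0,0,0],
    [0,0,0],
    [0,0,0],
  ],
  gripper=[40,40,40,40,40,40,40,40,40,40],
)

```text
time_s: 17.85
eef_pos: [0.4881, -0.1172, 0.1264]
tcp_rot: [-180.0, 0.0, 7.9]
contact_force: [0.3, -0.3, -0.1]
grip_width: 0.0401
grasp_force: 0.0
```

Straight down again. I lower and grip, aiming for TCP z of about 0.011.

>>> drive_tool(
  slide=[
    [-1,0,-20],
    [0,0,-30],
    [0,0,-30],
    [0,0,-22],
    [0,0,-10],
    [0,0,-3],
    [0,0,0],
    [0,0,0],
    [0,0,0],
    [0,0,0],
  ],
  twist=[
    [0,0,0],
    [0,0,0],
    [0,0,0],
    [0,0,0],
    [0,0,0],
    [0,0,0],
    [0,0,0],
    [0,0,0],
    [0,0,0],
    [0,0,0],
  ],
  gripper=[40,40,40,40,40,40,40,15,15,15],
)

```text
time_s: 18.68
eef_pos: [0.4884, -0.1174, 0.0125]
tcp_rot: [179.9, -0.1, 8.0]
contact_force: [-0.3, 2.1, 2.2]
grip_width: 0.0232
grasp_force: 0.9
```

>>> drive_tool(
  slide=[
    [0,0,0],
    [0,0,0],
    [0,0,0],
    [0,0,0],
    [2,0.3,0],
    [4,0.5,0],
    [5,0.7,0],
    [5,0.7,0],
    [5,0.7,0],
    [5,0.7,0],
  ],
  twist=[
    [0,0,0],
    [0,0,0],
    [0,0,0],
    [0,0,0],
    [0,0,0],
    [0,0,0],
    [0,0,0],
    [0,0,0],
    [0,0,0],
    [0,0,0],
  ],
  gripper=[15,15,15,15,15,15,15,15,15,15],
)

```text
time_s: 19.52
eef_pos: [0.5077, -0.1128, 0.012]
tcp_rot: [-179.9, 0.6, 8.0]
contact_force: [-14.5, -2.5, 19.2]
grip_width: 0.0221
grasp_force: 20.0
```

>>> drive_tool(
  slide=[
    [5,0.7,0],
    [5,0.7,0],
    [5,0.7,0],
    [5,0.7,0],
    [5,0.7,0],
    [5,0.7,0],
    [5,0.7,0],
    [5,0.7,0],
    [5,0.7,0],
    [5,0.7,0],
  ],
  twist=[
    [0,0,0],
    [0,0,0],
    [0,0,0],
    [0,0,0],
    [0,0,0],
    [0,0,0],
    [0,0,0],
    [0,0,0],
    [0,0,0],
    [0,0,0],
  ],
  gripper=[15,15,15,15,15,15,15,15,15,15],
)

```text
time_s: 20.35
eef_pos: [0.5584, -0.1061, 0.012]
tcp_rot: [-179.9, 0.5, 8.0]
contact_force: [-12.6, -2.0, 15.9]
grip_width: 0.0218
grasp_force: 20.0
```

>>> drive_tool(
  slide=[
    [5,0.7,0],
    [5,0.7,0],
    [5,0.7,0],
    [5,0.7,0],
    [5,0.7,0],
    [5,0.7,0],
    [4,0.6,0],
    [2,0.3,0],
    [0,0,0],
    [0,0,0],
  ],
  twist=[
    [0,0,0],
    [0,0,0],
    [0,0,0],
    [0,0,0],
    [0,0,0],
    [0,0,0],
    [0,0,0],
    [0,0,0],
    [0,0,0],
    [0,0,0],
  ],
  gripper=[15,15,15,15,15,15,15,15,15,15],
)

```text
time_s: 21.18
eef_pos: [0.596, -0.1012, 0.012]
tcp_rot: [-179.9, 0.4, 8.0]
contact_force: [-8.7, -0.6, 10.9]
grip_width: 0.0221
grasp_force: 20.0
```

>>> drive_tool(
  slide=[
    [0,0,0],
    [0,0,0],
    [0,0,0],
    [0,0,0],
    [0,0,15],
    [0,0,25],
    [0,0,30],
    [0,0,20],
    [0,0,0],
    [0,0,0],
  ],
  twist=[
    [0,0,0],
    [0,0,0],
    [0,0,0],
    [0,0,0],
    [0,0,0],
    [0,0,0],
    [0,0,0],
    [0,0,0],
    [0,0,0],
    [0,0,0],
  ],
  gripper=[40,40,40,40,40,40,40,40,40,40],
)

```text
time_s: 22.02
eef_pos: [0.6005, -0.1017, 0.1024]
tcp_rot: [179.9, -0.1, 8.0]
contact_force: [-0.6, -0.1, 0.8]
grip_width: 0.0399
grasp_force: 0.0
```

>>> drive_tool(
  slide=[
    [0,0,0],
    [0,0,0],
    [0,0,0],
    [0,0,0],
    [0,0,0],
    [0,0,0],
    [0,0,0],
    [0,0,0],
    [0,0,0],
    [0,0,0],
  ],
  twist=[
    [0.0103,-0.075,0],
    [0.0103,-0.075,0],
    [0.0103,-0.075,0],
    [0.0103,-0.075,0],
    [0.0103,-0.075,0],
    [0.0103,-0.075,0],
    [0.0103,-0.075,0],
    [0.0103,-0.075,0],
    [0.0103,-0.075,0],
    [0.007,-0.051,0],
  ],
  gripper=[40,40,40,40,40,40,40,40,40,40],
)

```text
time_s: 22.85
eef_pos: [0.5994, -0.0932, 0.0991]
tcp_rot: [-178.8, -34.7, 8.1]
contact_force: [0.1, 1.4, -0.1]
grip_width: 0.0402
grasp_force: 0.0
```

>>> drive_tool(
  slide=[
    [0,0,0],
    [0,0,0],
    [0,0,0],
    [0,0,0],
    [0,0,0],
    [0,0,0],
    [0,0,0],
    [0,0,0],
    [0,0,0],
    [0,0,0],
  ],
  twist=[
    [0,0,0],
    [0,0,0],
    [0,0,0],
    [0,0,0],
    [0,0,0],
    [0,0,0],
    [0,0,0],
    [0,0,0],
    [0,0,0],
    [0,0,0],
  ],
  gripper=[40,40,40,40,40,40,40,40,40,40],
)

```text
time_s: 23.68
eef_pos: [0.6011, -0.0932, 0.101]
tcp_rot: [-178.9, -34.8, 8.2]
contact_force: [0.0, -0.1, 0.1]
grip_width: 0.0402
grasp_force: 0.0
```

Run:
```python
from h import *
s=env.sense();print(s['eef_pos'],s['tcp_rot'],s['joints'].round(1),s['time_s'])
p,d,P=cap('wrist');save('w6.png',p)
T=toolT();g=T[:3,3]-.019*T[:3,2];print('grasp',g,T[:3,:3].round(3))
Q=P.reshape(-1,3)
q=Q[(Q[:,2]>.038)&(Q[:,2]<.048)&(np.hypot(Q[:,0]-.596,Q[:,1]+.1012)<.03)];print(len(q),cv2.minAreaRect((q[:,:2]*1000).astype(np.float32)))
q=Q[(Q[:,2]>.055)&(Q[:,2]<.075)&(np.hypot(Q[:,0]-.69,Q[:,1]+.088)<.05)];print(len(q),cv2.minAreaRect((q[:,:2]*1000).astype(np.float32)))
```

```text
[ 0.60108906 -0.09323581  0.10098154] [-178.90175816  -34.84865752    8.20047469] [-28.5  22.8 121.   70.7  22.2 -11. ] 23.6833
grasp [ 0.59039524 -0.09517083  0.11657943] [[ 0.812  0.153  0.563]
 [ 0.117 -0.988  0.1  ]
 [ 0.571 -0.016 -0.82 ]]
987 ((593.72216796875, -102.20208740234375), (25.767650604248047, 21.699840545654297), 8.524401664733887)
2582 ((678.2950439453125, -90.18480682373047), (33.85820388793945, 57.08824920654297), 7.274291515350342)
```

View pics/w6.png

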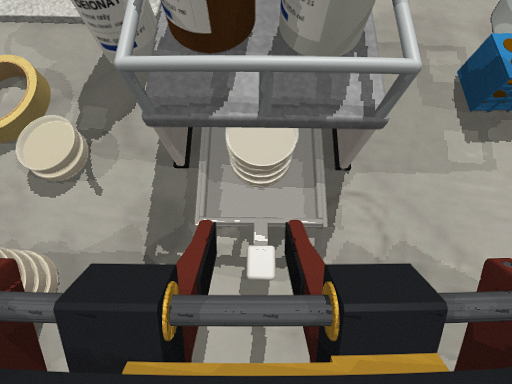

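The handle is at (262,262), with the tray mouth square in the riser and the stack upright. I add a few degrees of lean, slowly, and correct sideways.

>>> drive_tool(
  slide=[
    [0,0,0],
    [0,0,0],
    [0,0,0],
    [0,0,0],
    [0,0,0],
    [0,0,0],
    [0,0,0],
    [0,0,0],
    [0,0,0],
    [0,0,0],
  ],
  twist=[
    [0.002,-0.016,0],
    [0.002,-0.016,0],
    [0.002,-0.016,0],
    [0.002,-0.016,0],
    [0.002,-0.016,0],
    [0.002,-0.016,0],
    [0.002,-0.016,0],
    [0.002,-0.016,0],
    [0.002,-0.016,0],
    [0,0,0],
  ],
  gripper=[40,40,40,40,40,40,40,40,40,40],
)

```text
time_s: 24.57
eef_pos: [0.6004, -0.0933, 0.1003]
tcp_rot: [-179.0, -43.1, 8.2]
contact_force: [-0.0, 0.7, -1.0]
grip_width: 0.0401
grasp_force: 0.0
```

>>> drive_tool(
  slide=[
    [1,-1,0],
    [1,-1,0],
    [1,-1,0],
    [1,-1,0],
    [1,-1,0],
    [0.5,-1,0],
    [0,-1,0],
    [0,0,0],
    [0,0,0],
    [0,0,0],
  ],
  twist=[
    [0,0,0],
    [0,0,0],
    [0,0,0],
    [0,0,0],
    [0,0,0],
    [0,0,0],
    [0,0,0],
    [0,0,0],
    [0,0,0],
    [0,0,0],
  ],
  gripper=[40,40,40,40,40,40,40,40,40,40],
)

```text
time_s: 25.4
eef_pos: [0.6064, -0.1002, 0.1008]
tcp_rot: [-179.1, -43.1, 8.3]
contact_force: [0.5, 0.5, 0.1]
grip_width: 0.04
grasp_force: 0.0
```

```bash
cat > g.py <<'E'
from h import *
s=env.sense();T=toolT();g=T[:3,3]-.019*T[:3,2]
a=np.radians(7.7);d=g[:2]-[.678,-.0908]
print(s['joints'].round(1),s['time_s'],'tcp',T[:3,3].round(4),'grasp',g.round(4),'riser',(d@[[np.cos(a),-np.sin(a)],[np.sin(a),np.cos(a)]]).round(4),'tilt',np.degrees(np.arccos(-T[2,2])))
th=np.radians(43);z=np.array([np.sin(th)*np.cos(a),np.sin(th)*np.sin(a),-np.cos(th)]);y=np.array([np.sin(a),-np.cos(a),0]);D=np.stack([np.cross(y,z),y,z],1)
print('rotvec to 43deg',R.from_matrix(D@T[:3,:3].T).as_rotvec().round(4))
E
python3 g.py
```

```text
[-32.9  26.1 126.2 103.1  28.3 -47.6] 25.4 tcp [ 0.6064 -0.1002  0.1008] grasp [ 0.5936 -0.1024  0.1147] riser [-0.0852 -0.0002] tilt 43.15487790016785
rotvec to 43deg [-0.0118  0.0009 -0.0215]
```

>>> drive_tool(
  slide=[
    [0,0,-10],
    [0,0,-20],
    [0,0,-20],
    [0,0,-18],
    [0,0,-12],
    [0,0,-6],
    [0,0,0],
    [0,0,0],
    [0,0,0],
    [0,0,0],
  ],
  twist=[
    [-0.004,0,-0.007],
    [-0.004,0,-0.007],
    [-0.004,0,-0.007],
    [0,0,0],
    [0,0,0],
    [0,0,0],
    [0,0,0],
    [0,0,0],
    [0,0,0],
    [0,0,0],
  ],
  gripper=[40,40,40,40,40,40,40,40,15,15],
)

```text
time_s: 26.23
eef_pos: [0.607, -0.1005, 0.0159]
tcp_rot: [179.9, -43.1, 7.8]
contact_force: [-0.2, -0.4, 0.5]
grip_width: 0.0305
grasp_force: 0.0
```

>>> drive_tool(
  slide=[
    [0,0,0],
    [0,0,0],
    [0,0,0],
    [0,0,0],
    [0,0,0],
    [0,0,0],
    [0,0,0],
    [0,0,0],
    [0,0,0],
    [0,0,0],
  ],
  twist=[
    [0,0,0],
    [0,0,0],
    [0,0,0],
    [0,0,0],
    [0,0,0],
    [0,0,0],
    [0,0,0],
    [0,0,0],
    [0,0,0],
    [0,0,0],
  ],
  gripper=[15,15,15,15,15,15,15,15,15,15],
)

```text
time_s: 27.07
eef_pos: [0.6069, -0.1003, 0.0158]
tcp_rot: [179.9, -43.2, 7.8]
contact_force: [-3.0, -0.3, 6.3]
grip_width: 0.022
grasp_force: 20.0
```

```bash
python3 g.py
```

```text
[-31.8  39.  128.7 129.6  34.4 -76.2] 27.0667 tcp [ 0.6069 -0.1003  0.0158] grasp [ 0.594  -0.102   0.0297] riser [-0.0847  0.0002] tilt 43.16361279904535
rotvec to 43deg [ 0.0005  0.0029 -0.0005]
```

>>> drive_tool(
  slide=[
    [2,0.27,0],
    [4,0.54,0],
    [4,0.54,0],
    [4,0.54,0],
    [4,0.54,0],
    [4,0.54,0],
    [4,0.54,0],
    [4,0.54,0],
    [4,0.54,0],
    [4,0.54,0],
  ],
  twist=[
    [0,0,0],
    [0,0,0],
    [0,0,0],
    [0,0,0],
    [0,0,0],
    [0,0,0],
    [0,0,0],
    [0,0,0],
    [0,0,0],
    [0,0,0],
  ],
  gripper=[15,15,15,15,15,15,15,15,15,15],
)

```text
time_s: 27.9
eef_pos: [0.6432, -0.0947, 0.0158]
tcp_rot: [-180.0, -43.0, 7.7]
contact_force: [-12.3, -1.7, 15.4]
grip_width: 0.0217
grasp_force: 20.0
```

```bash
python3 g.py
```

```text
[-28.3  38.9 124.4 128.5  30.9 -70.8] 27.9 tcp [ 0.6432 -0.0947  0.0158] grasp [ 0.6303 -0.0964  0.0297] riser [-0.048   0.0008] tilt 43.04504450933429
rotvec to 43deg [-0.0003  0.0007  0.0003]
```

>>> drive_tool(
  slide=[
    [4,0.5,0],
    [4,0.5,0],
    [4,0.5,0],
    [4,0.5,0],
    [4,0.5,0],
    [4,0.5,0],
    [4,0.5,0],
    [4,0.5,0],
    [3,0.4,0],
    [2,0.3,0],
  ],
  twist=[
    [0,0,0],
    [0,0,0],
    [0,0,0],
    [0,0,0],
    [0,0,0],
    [0,0,0],
    [0,0,0],
    [0,0,0],
    [0,0,0],
    [0,0,0],
  ],
  gripper=[15,15,15,15,15,15,15,15,15,15],
)

```text
time_s: 28.73
eef_pos: [0.6806, -0.0902, 0.0158]
tcp_rot: [180.0, -43.1, 7.7]
contact_force: [-11.1, -1.6, 14.9]
grip_width: 0.0224
grasp_force: 20.0
```

>>> drive_tool(
  slide=[
    [1,0.13,0],
    [1,0.13,0],
    [1,0.13,0],
    [1,0.13,0],
    [1,0.13,0],
    [0,0,0],
    [0,0,0],
    [0,0,0],
    [0,0,0],
    [0,0,0],
  ],
  twist=[
    [0,0,0],
    [0,0,0],
    [0,0,0],
    [0,0,0],
    [0,0,0],
    [0,0,0],
    [0,0,0],
    [0,0,0],
    [0,0,0],
    [0,0,0],
  ],
  gripper=[15,15,15,15,15,15,15,15,15,15],
)

```text
time_s: 29.57
eef_pos: [0.6854, -0.0895, 0.0158]
tcp_rot: [180.0, -43.1, 7.7]
contact_force: [-9.5, -1.3, 13.5]
grip_width: 0.022
grasp_force: 20.0
```

```bash
python3 g.py
```

```text
[-25.1  39.3 119.4 126.1  27.3 -64.7] 29.5667 tcp [ 0.6854 -0.0895  0.0158] grasp [ 0.6726 -0.0913  0.0297] riser [-0.0054  0.0002] tilt 43.0702501407513
rotvec to 43deg [-0.0001  0.0012  0.    ]
```

>>> drive_tool(
  slide=[
    [0.5,0.07,0],
    [0.5,0.07,0],
    [0.5,0.07,0],
    [0.5,0.07,0],
    [0.5,0.07,0],
    [0.5,0.07,0],
    [0.5,0.07,0],
    [0.5,0.07,0],
    [0.5,0.07,0],
    [0.5,0.07,0],
  ],
  twist=[
    [0,0,0],
    [0,0,0],
    [0,0,0],
    [0,0,0],
    [0,0,0],
    [0,0,0],
    [0,0,0],
    [0,0,0],
    [0,0,0],
    [0,0,0],
  ],
  gripper=[15,15,15,15,15,15,15,15,15,15],
)

```text
time_s: 30.4
eef_pos: [0.6902, -0.0889, 0.0158]
tcp_rot: [-180.0, -43.1, 7.7]
contact_force: [-13.1, -1.9, 15.4]
grip_width: 0.0222
grasp_force: 20.0
```

```bash
python3 g.py
```

```text
[-24.8  39.4 118.9 125.8  26.9 -63.9] 30.4 tcp [ 0.6902 -0.0889  0.0158] grasp [ 0.6773 -0.0906  0.0297] riser [-0.0006  0.0003] tilt 43.052155591580004
rotvec to 43deg [-0.0001  0.0009  0.0003]
```

>>> drive_tool(
  slide=[
    [0.4,0.05,0],
    [0.4,0.05,0],
    [0.4,0.05,0],
    [0.4,0.05,0],
    [0.4,0.05,0],
    [0,0,0],
    [0,0,0],
    [0,0,0],
    [0,0,0],
    [0,0,0],
  ],
  twist=[
    [0,0,0],
    [0,0,0],
    [0,0,0],
    [0,0,0],
    [0,0,0],
    [0,0,0],
    [0,0,0],
    [0,0,0],
    [0,0,0],
    [0,0,0],
  ],
  gripper=[15,15,15,15,15,15,15,15,15,15],
)

```text
time_s: 31.23
eef_pos: [0.6922, -0.0887, 0.0158]
tcp_rot: [-180.0, -43.1, 7.7]
contact_force: [-11.8, -1.7, 13.0]
grip_width: 0.022
grasp_force: 20.0
```

>>> drive_tool(
  slide=[
    [0.4,0.05,0],
    [0.4,0.05,0],
    [0.4,0.05,0],
    [0.4,0.05,0],
    [0.4,0.05,0],
    [0,0,0],
    [0,0,0],
    [0,0,0],
    [0,0,0],
    [0,0,0],
  ],
  twist=[
    [0,0,0],
    [0,0,0],
    [0,0,0],
    [0,0,0],
    [0,0,0],
    [0,0,0],
    [0,0,0],
    [0,0,0],
    [0,0,0],
    [0,0,0],
  ],
  gripper=[15,15,15,15,15,15,15,15,15,15],
)

```text
time_s: 32.07
eef_pos: [0.6925, -0.0886, 0.0155]
tcp_rot: [-180.0, -42.9, 7.6]
contact_force: [-21.2, -4.2, 22.3]
grip_width: 0.0218
grasp_force: 20.0
```

>>> drive_tool(
  slide=[
    [0.4,0.05,0],
    [0.4,0.05,0],
    [0.4,0.05,0],
    [0,0,0],
    [0,0,0],
    [0,0,0],
    [0,0,0],
    [0,0,0],
    [0,0,0],
    [0,0,0],
  ],
  twist=[
    [0,0,0],
    [0,0,0],
    [0,0,0],
    [0,0,0],
    [0,0,0],
    [0,0,0],
    [0,0,0],
    [0,0,0],
    [0,0,0],
    [0,0,0],
  ],
  gripper=[15,15,15,15,15,15,15,15,15,15],
)

```text
time_s: 32.9
eef_pos: [0.693, -0.0885, 0.015]
tcp_rot: [-180.0, -42.8, 7.6]
contact_force: [-22.8, -4.5, 21.1]
grip_width: 0.0219
grasp_force: 20.0
```

```bash
python3 g.py
```

```text
[-24.5  39.4 118.4 125.4  26.3 -63.1] 32.9 tcp [ 0.693  -0.0885  0.015 ] grasp [ 0.6802 -0.0902  0.0289] riser [0.0022 0.0003] tilt 42.83657839619067
rotvec to 43deg [ 0.0001 -0.0029  0.0016]
```

>>> drive_tool(
  slide=[
    [0,0,0],
    [0,0,0],
    [0,0,0],
    [0,0,0],
    [0,0,0],
    [0,0,0],
    [-4,-0.5,4],
    [-8,-1.1,8],
    [-12,-1.6,12],
    [-14,-1.9,14],
  ],
  twist=[
    [0,0,0],
    [0,0,0],
    [0,0,0],
    [0,0,0],
    [0,0,0],
    [0,0,0],
    [0,0,0],
    [0,0,0],
    [0,0,0],
    [0,0,0],
  ],
  gripper=[40,40,40,40,40,40,40,40,40,40],
)

```text
time_s: 33.73
eef_pos: [0.6578, -0.0933, 0.0532]
tcp_rot: [180.0, -43.0, 7.8]
contact_force: [0.1, 0.7, 0.4]
grip_width: 0.0401
grasp_force: 0.0
```

>>> drive_tool(
  slide=[
    [-15,-2,14],
    [-15,-2,14],
    [-15,-2,10],
    [-15,-2,5],
    [-10,-2,0],
    [-5,0,0],
    [0,0,0],
    [0,0,0],
    [0,0,0],
    [0,0,0],
  ],
  twist=[
    [0,0,0],
    [0,0,0],
    [0,0,0],
    [0,0,0],
    [0,0,0],
    [0,0,0],
    [0,0,0],
    [0,0,0],
    [0,0,0],
    [0,0,0],
  ],
  gripper=[40,40,40,40,40,40,40,40,40,40],
)

```text
time_s: 34.57
eef_pos: [0.5844, -0.1035, 0.0956]
tcp_rot: [180.0, -43.1, 7.8]
contact_force: [0.3, -0.3, -0.6]
grip_width: 0.0398
grasp_force: 0.0
```

Run:
```python
from h import *
s=env.sense();print(s['eef_pos'],s['tcp_rot'],s['time_s'],s['joint_velocities'].round(1))
p,d,P=cap('wrist');save('w7.png',p)
Q=P.reshape(-1,3)
def rect(n,z0,z1,c,r):
    q=Q[(Q[:,2]>z0)&(Q[:,2]<z1)&(np.hypot(Q[:,0]-c[0],Q[:,1]-c[1])<r)];print(n,len(q),len(q) and cv2.minAreaRect((q[:,:2]*1000).astype(np.float32)))
rect('handle',.038,.047,(.679,-.09),.025)
```

```text
[ 0.58437358 -0.10351789  0.09564717] [179.97135017 -43.06874581   7.77400358] 34.5667 [ 0.  -0.1  0.  -0.1  0.  -0.1]
handle 642 ((678.5156860351562, -90.91729736328125), (26.28152084350586, 21.624780654907227), 6.747424125671387)
```

View pics/w7.png

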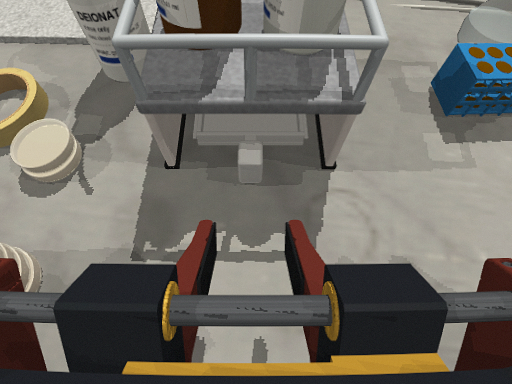

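The handle at (250,160) sits under the middle of the board's front edge. It measures (0.6785, -0.0909), which is the home position, and the tray is square and centred. I hand the job in.

```bash
python3 -c "
from workcell import env
print(env.hand_in())"
```

```text
the job is handed in; nothing more can be done
None
```

I stood the short stack in the tray, slid the tray square into the riser until it met the back panel, let go and handed in at about 35 s. The stack was last seen upright when the tray was partway in; the board hid it after that.

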